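# Clear and cover the degreasing pot before welding

## Task

Welding starts in a minute, so get the green degreasing pot covered: lift the dip basket out and leave it hanging by its hook on the drip rack's bar, at the yellow band. Slide the round cover across the rim, without picking it up off the pot, until it drops into its seat and lies level all round. Do not shove the pot out of its place or drop the cover off it, and leave the tools and parts on the bench alone.

Things in the scene. Friction and masses are not known exactly. Their poses are not given: they have to be found in the camera images.
- pot: Green steel pot standing loose on the bench, 2.6 kg. Origin: centre of its underside, z up. Body radius 86 mm, inside 82, floor at z = 6. Two rod handles at its +y and -y sides reach 114 mm from the axis at z = 94 mm. At the start the basket hangs over the rim at the pot's -x side, and the cover is pushed off towards +x
- pot_rim (a point): Centre of the pot's mouth at the height of the flat rim top, 145 mm above its underside; axes as the pot's. The rim's outside radius is 90 mm, inside 82 mm
- pot_seat (a point): Centre of the cover's seat: a flat inward ledge 6 mm below the rim top, running in to radius 59 mm (20 mm thick), all round. The recess above it, radius 82 mm, takes the cover with 2 mm to spare all round
- cover: Round sheet-metal cover, light grey, no handle: radius 80, 10 mm thick, 0.36 kg. Origin: centre of its underside, z up. It starts flat on the rim top, its centre 63 to 74 mm off the pot's axis, sticking out over one side. It slides with 1 to 2 N; some 18 mm before centre its leading edge dips 6 mm onto the ledge, and at the centre (to 2 mm) the rest drops in; its top is then 4 mm above the rim
- basket: Rigid dip basket with stem, hook and red grip, 0.34 kg. Origin: middle of the underside of the hook's strap (at rim height, 75 mm from the pot's axis). z up the stem, x from hook to basket (to the pot's middle). In mm: hook slot x -16.5 to 16.5, strap z 0 to 4, 16 wide in y; outer leg x -20.5 to -16.5, down to z -24; stem x 16.5 to 21.5, z -72 to 64; basket x 23 to 52, y -21 to 21, z -112 to -62
- basket_grip (a point): Middle of the basket's red grip, on the stem 40 mm above the basket's origin and 19 mm to its +x; axes as the basket's. The grip is 12 (x) by 22 (y) by 48 mm (z). Let go on the bar, the basket swings to hang 15 to 30 degrees off plumb with the bar in the corner of hook and stem
- rack: Drip rack fixed to the bench: tray 170 x 300 mm, 16 mm high, an upright 6 mm thick and 210 mm high at either end (y = -141 and 141 mm), and between them a round bar of 12 mm diameter along the rack's y axis over the tray's middle, its centre line at z = 194 mm, its top at 200. Nothing else stands over the tray. Origin: centre of the tray's underside, z up
- band: Yellow band painted on the rack's bar, 30 mm long: the mark where the hook must hang. Origin: on the bar's centre line, in the middle of the band; its y axis lies along the bar, z up
- hammer: Hammer lying on the bench to the right of the pot, about 280 mm long, bystander; origin on its underside
- brush: Brush lying on the bench to the right in front, bystander; origin on its underside
- wrench: Steel wrench lying on the bench in front of the rack's near end, bystander; origin on its underside
- spray: Upright can with blue label, 58 mm diameter, 150 mm high, bystander at the far left, beside the rack; origin at the centre of its underside
- pliers: Pliers with orange handles lying on the bench at the left, 18 mm high, bystander; origin on its underside
- bracket: Welded steel angle bracket, 110 x 70 mm, 70 mm high, bystander beyond the pot; origin at the centre of its underside
- disc: Brown grinding disc, 115 mm across, lying flat, bystander beyond the pot to the right; origin at the centre of its underside

How it is judged (in metres and radians):
At the end, for the whole second after the job is handed in: The basket hangs at rest by its hook on the bar, its origin within 22 mm of the yellow band's middle; the cover lies in the pot's recess (origin within 5 mm of the pot's axis and 2 mm of the ledge's height, level with the pot to 0.02 rad), the pot upright, all at rest (distance between basket and band below 0.022 m and angle between basket's own z axis and vertical below 0.7 rad and linear speed of basket below 0.06 m/s and horizontal distance between cover and pot below 0.005 m and z of cover in the frame of pot between 0.137 and 0.141 m and angle between the z axis of cover and the z axis of pot, either way round below 0.02 rad and angle between pot's own z axis and vertical below 0.03 rad and linear speed of cover below 0.02 m/s); the robot touches nothing.
It fails at once if the cover was picked up: more than 30 mm above the rim (z of cover in the frame of pot above 0.175 m).
It fails at once if the cover fell off the pot (height (world z) of cover below 0.1 m).
It fails at once if the pot was shoved more than 30 mm or tipped (distance of pot from where it was at the start of the episode above 0.03 m or angle between pot's own z axis and vertical above 0.2 rad).
It fails at once if a tool or part on the bench was moved more than 30 mm (distance of any of hammer, brush, wrench, spray, pliers, bracket, disc from where it was at the start of the episode above 0.03 m).
It also fails if it takes over 64 s, if anything falls off the work surface, if the arm or the gripper's body presses on something with over 40 N, if the wrist force passes 120 N, or if a joint passes its speed limit or range.

## Robot

A 6-joint arm with a two-finger parallel gripper is mounted at the origin on the work surface. World frame = base frame: x ahead of the robot, y to its left, z up, the work surface at z = 0. Lengths are in mm, angles in rad, forces in N, time in s.
With the tool pointing down it reaches from about 300 to 775 mm from the base axis. Payload 14.6 kg.
Tool frame: the origin (TCP) lies midway between the tips of the shut fingers; the grasp point (between the pads) lies 19 mm behind it (manip.hold_point_z is the distance from the TCP to the grasp point, in mm); z points along the fingers, y is the direction in which the jaws open and shut (so a half turn about z gives the same grasp; the last joint's range is limited). The gripper opens to 94 mm and grips with 3 to 60 N. Pads are 16 mm wide; open, the fingers measure 119 mm over their backs; the gripper's body (75 mm by 177 mm) begins 78 mm behind the grasp point.
Start: joints at [-1.365, 0.3, 1.521, -0, 1.321, -0.067], TCP at [148.179, -529.653, 205.446] pointing down, gripper open.
Joint ranges: [-3.03, 3.03], [-0.79, 2.21], [0.23, 2.52], [-1.04, 4.18], [0, 3.07], [-2.55, 2.55]. Speed limits (rad/s): [2.22, 2.22, 2.57, 3.14, 3.14, 3.14].

## Interface

Orientations are given as [roll, pitch, yaw] about the fixed x, y, z axes, in that order (R = Rz(yaw) Ry(pitch) Rx(roll)).
In Python, from cell import manip gives the robot as it stands.
- The arm moves only by the shell command python3 -m crank 'ROWS' [OPENING] [FORCE]. ROWS is JSON, a list of rows, each an object with "offset": the shift along the world's x, y, z in m, a list of three; "spin": the turn about the world's z in degrees. In form: [{"offset": [dx, dy, dz], "spin": spin}, ...]. A call has exactly 8 rows; each row is the pose to reach, as a shift and turn from the pose measured when the call began; what a row does not reach only later rows make up. A row lasts 1/12 s, in which the tool goes at most 41.7 mm and 7.16 degrees, less where a joint would pass 70% of its speed; a pose out of reach is approached as far as the arm can. A call with a gripper value outside its range is refused whole. OPENING is the opening, from 0 (shut) to 1 (fully open), set as the call begins (- or left out, the last holds). The fingers move at their own pace and stop on an object; FORCE is the grip in N (left out, the last holds). Time passes only in rows, so rows that repeat a pose let the fingers close, or fill a call up. It gives the time, the measured TCP pose, the force and the opening at its end, in the units of the state.
- manip.read_state(): the state, without advancing time (a new reading comes with each control period).
- manip.camera(name): name is "scene" or "top" or "wrist"; returns a dict with "pixels" (384x512x3 uint8, red, green, blue), "fx", "fy", "cx", "cy" (pixels), "extrinsics" (4x4, takes a point from world to camera coordinates); the wrist camera has in their place "hand_eye" (4x4, takes a point from camera to tool coordinates, whose origin is the TCP and whose axes are the flange's). Camera axes: x right, y down, z forward; pixel columns grow to the right and rows downward; lengths in mm; the calibration is good to about 2 mm. The wrist camera is an equidistant fisheye: a pixel r from the principal point sees the ray r / f radians off the axis. A picture is of the moment at which its call begins: read the wrist's pose just before it. There is no depth.
- manip.sign_off(): hands the job in, once; it reports no verdict.
Trained networks look in a picture, given as the dict that the camera call returned (one of the last four; its "shot" number tells which), for a name from the list of things; names that differ only in an ending like _2 or _b are one class to them, and where a whole thing is asked for, a point or a joint stands for the part that bears it (a point fixed in the world has none). Each returns a list of dicts, best first, with "conf" (0 to 1); they miss things now and then, are a little off and sometimes report something else, mostly with a low value. They report only what shows in the picture. A call takes as long as a camera call.
- manip.search_frame(picture, name): "location" ([x, y, z] in mm, in world coordinates, good to about 4 mm: the middle of the surface that is visible of it).
- manip.masks_of(picture, name): "mask" (384x512 bool, what is visible of it).
The state is a dict: "clock": time; "joints": joint angles; "qd": joint speeds; "effort": joint torques, N m; "eef_pos": TCP position; "eef_rot": TCP orientation; "wrist_force": force on the tool from outside, world axes, zero at the start; "moment": the same for the moment, N m; "finger_gap": finger opening in mm.
Only numpy, scipy, OpenCV 4.12 (cv2) and the standard library are available. Lean on these libraries where they do the work, as an engineer would, in place of code of your own. Each camera call takes 0.05 s, during which the arm holds its last target. There are 200 camera calls.

## Working session

There is one attempt and no reset: what is moved stays moved. The work goes in short steps, Python scripts to look and compute and a shell command to move; the robot and the scene stay as the last step left them, time stands still between calls to the robot, and variables do not carry over. Pictures are saved under pics/ and viewed, about 8 in all and at most 12, crops included, and the job is handed in when it is done.

```bash
mkdir -p pics; ls
cat > h.py <<'E'
from cell import manip
import numpy as np, cv2
def save(p,n): cv2.imwrite('pics/'+n+'.png',cv2.cvtColor(p['pixels'],cv2.COLOR_RGB2BGR))
def proj(p,X):
    c=p['extrinsics']@np.append(X,1.0); return (p['fx']*c[0]/c[2]+p['cx'],p['fy']*c[1]/c[2]+p['cy'])
def onz(p,u,v,z):
    E=np.array(p['extrinsics']);R=E[:3,:3];C=-R.T@E[:3,3]
    d=R.T@np.array([(u-p['cx'])/p['fx'],(v-p['cy'])/p['fy'],1]); return C+d*(z-C[2])/d[2]
E
python3 - <<'E'
from h import *
s=manip.read_state(); print(s['clock'],s['eef_pos'],s['eef_rot'],s['finger_gap'])
t=manip.camera('top'); c=manip.camera('scene')
save(t,'top0'); save(c,'scene0')
for n in ['pot','pot_rim','cover','basket','basket_grip','rack','band']:
  for p,k in((t,'top'),(c,'scene')):
    r=manip.search_frame(p,n); print(n,k,[(np.round(x['location']),round(x['conf'],2)) for x in r[:2]])
    m=manip.masks_of(p,n)
    if m:
        ys,xs=np.where(m[0]['mask']); print('   ',xs.min(),xs.max(),ys.min(),ys.max(),round(xs.mean(),1),round(ys.mean(),1),m[0]['conf'])
np.save('t.npy',t,allow_pickle=True);np.save('c.npy',c,allow_pickle=True)
print(np.round(-t['extrinsics'][:3,:3].T@t['extrinsics'][:3,3]),np.round(-c['extrinsics'][:3,:3].T@c['extrinsics'][:3,3]))
E
```

```text
pics
0.0 [ 148.12045737 -529.3979533   204.86821575] [-3.14039513e+00 -5.29654791e-05  2.72784778e-01] 94.1478995093262
pot top [(array([518., -47., 143.]), 0.8)]
    270 324 163 236 291.5 203.4 0.8
pot scene [(array([604., -47.,  94.]), 0.97)]
    194 256 162 238 227.9 206.2 0.86
pot_rim top [(array([520., -51., 137.]), 0.6)]
    269 324 162 237 291.2 203.3 0.85
pot_rim scene [(array([602., -46.,  90.]), 0.81)]
    194 255 162 238 227.7 206.8 0.62
cover top [(array([ 572., -129.,  153.]), 0.56)]
    291 345 161 212 318.4 186.5 0.98
cover scene [(array([ 579., -129.,  148.]), 0.63)]
    172 230 163 200 200.4 181.8 0.95
basket top [(array([515., -31., 148.]), 0.62)]
    269 291 198 211 281.5 205.5 0.7
basket scene [(array([525., -19., 148.]), 0.44)]
    240 255 162 181 245.1 174.4 0.53
basket_grip top [(array([512., -26., 146.]), 0.48)]
    269 292 196 212 282.2 204.9 0.78
basket_grip scene [(array([523., -24., 147.]), 0.47)]
    239 257 160 186 245.7 174.1 0.62
rack top [(array([606., 265.,   4.]), 0.97)]
    133 243 152 213 192.3 182.0 0.88
rack scene [(array([609., 260.,   5.]), 0.68)]
    269 400 182 298 333.0 252.1 0.82
band top [(array([604., 261., 202.]), 0.59)]
band scene [(array([614., 255., 194.]), 0.57)]
    334 345 201 208 339.1 204.6 0.51
[ 313.   11. 1447.] [1587.  326.  976.]
```

```bash
python3 -c "
import cv2,numpy as np
a=cv2.imread('pics/top0.png');b=cv2.imread('pics/scene0.png')
cv2.imwrite('pics/both.png',cv2.resize(np.vstack([a]),(800,600)))
cv2.imwrite('pics/s.png',cv2.resize(b,(800,600)))"
```

```text
(no output)
```

View pics/both.png

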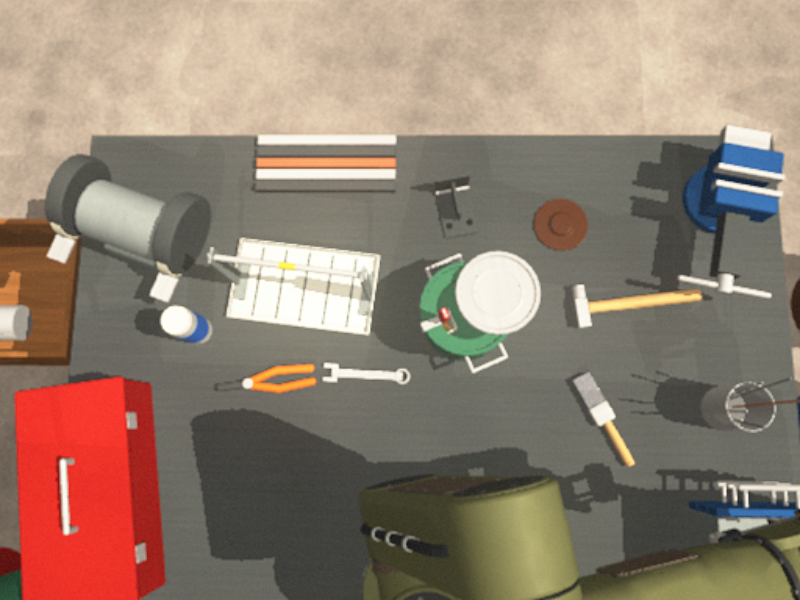

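View pics/s.png

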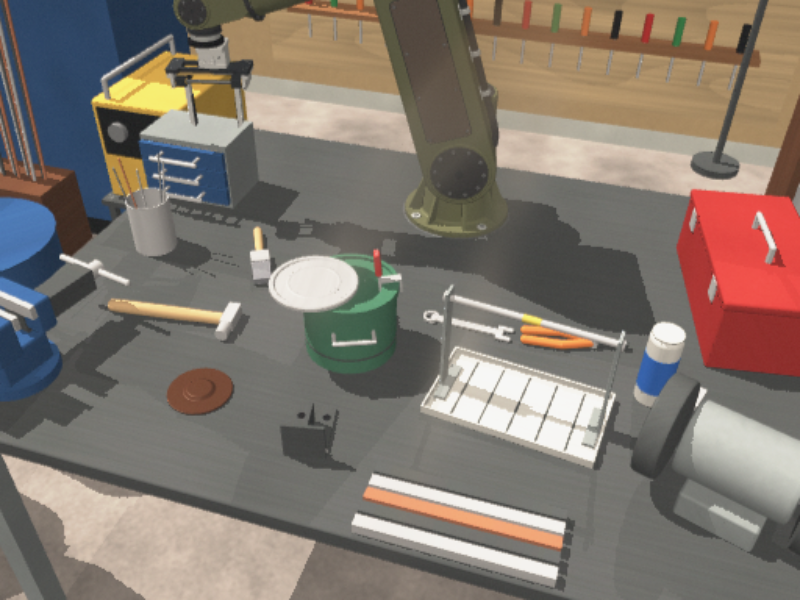

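```bash
cat > m.py <<'E'
from h import *
t=np.load('t.npy',allow_pickle=True).item();c=np.load('c.npy',allow_pickle=True).item()
def red(p,b):
    h=cv2.cvtColor(p['pixels'],cv2.COLOR_RGB2HSV);m=((h[...,0]<8)|(h[...,0]>172))&(h[...,1]>130)
    x0,x1,y0,y1=b;k=np.zeros_like(m);k[y0:y1,x0:x1]=m[y0:y1,x0:x1];ys,xs=np.where(k);return xs,ys
def ell(p,n):
    m=manip.masks_of(p,n)[0]['mask'].astype(np.uint8);cs=max(cv2.findContours(m,0,1)[0],key=cv2.contourArea);return cs[:,0]
xs,ys=red(t,(262,305,185,220));print('top red',xs.min(),xs.max(),ys.min(),ys.max(),xs.mean(),ys.mean())
xc,yc=red(c,(225,260,150,195));print('sc red',xc.min(),xc.max(),yc.min(),yc.max(),xc.mean(),yc.mean())
def ray(p,u,v): a=onz(p,u,v,0);b=onz(p,u,v,300);return a,(b-a)/np.linalg.norm(b-a)
def tri(r):
    A=np.zeros((3,3));b=np.zeros(3)
    for o,d in r: M=np.eye(3)-np.outer(d,d);A+=M;b+=M@o
    return np.linalg.solve(A,b)
print('grip tri',tri([ray(t,xs.mean(),ys.mean()),ray(c,xc.mean(),yc.mean())]))
from scipy.optimize import least_squares
for p,k in((t,'top'),(c,'scene')):
    ct=ell(p,'cover');P=np.array([onz(p,u,v,152)[:2] for u,v in ct])
    r=least_squares(lambda q:np.hypot(*(P-q[:2]).T)-q[2],[570,-125,80],loss='soft_l1');print('cover',k,r.x)
m=manip.search_frame(t,'band');
def yel(p,b):
    h=cv2.cvtColor(p['pixels'],cv2.COLOR_RGB2HSV);m=(h[...,0]>18)&(h[...,0]<35)&(h[...,1]>130)
    x0,x1,y0,y1=b;k=np.zeros_like(m);k[y0:y1,x0:x1]=m[y0:y1,x0:x1];ys,xs=np.where(k);return xs.mean(),ys.mean(),len(xs)
a=yel(t,(170,200,160,180));b=yel(c,(325,355,192,215));print(a,b,onz(t,*a[:2],199),onz(c,*b[:2],197),tri([ray(t,*a[:2]),ray(c,*b[:2])]))
for u,v in((212,259),(365,274)): print('bar',onz(t,u/1.5625,v/1.5625,200))
print('handles mid',onz(t,445/1.5625,265/1.5625,94),onz(t,487/1.5625,358/1.5625,94))
E
sed -i 's/^for p,k in((t/t=manip.camera("top");c=manip.camera("scene")\n&/' m.py; python3 m.py
```

```text
top red 281 287 197 205 283.741935483871 201.70967741935485
sc red 239 243 160 176 241.135593220339 168.6271186440678
grip tri [515.77686573 -30.70115421 177.59987384]
cover top [148769.58533913 -65902.49955668 162438.67888694]
cover scene [ 571.50534303 -129.77678361   80.86112836]
(np.float64(182.8125), np.float64(169.8125), 32) (np.float64(339.5348837209302), np.float64(204.95348837209303), 43) [604.10794106 259.03155815 199.        ] [613.12430922 258.9920833  197.        ] [605.9887057  259.49518654 191.58948339]
bar [615.47207143 395.90923386 200.        ]
bar [588.03068347 112.35215075 200.        ]
handles mid [630.18872513 -37.71507058  94.        ] [ 445.86068321 -118.449059     94.        ]
```

```bash
python3 -m crank '[{"offset":[0.02,0.02,0.04],"spin":7},{"offset":[0.04,0.04,0.07],"spin":14},{"offset":[0.065,0.07,0.09],"spin":21},{"offset":[0.09,0.1,0.11],"spin":28},{"offset":[0.11,0.13,0.13],"spin":35},{"offset":[0.135,0.165,0.14],"spin":42},{"offset":[0.155,0.195,0.15],"spin":49},{"offset":[0.18,0.23,0.15],"spin":56}]' 1 20
python3 -m crank '[{"offset":[0.02,0.03,0],"spin":6},{"offset":[0.045,0.06,0],"spin":12},{"offset":[0.07,0.09,0],"spin":18},{"offset":[0.09,0.12,0],"spin":24},{"offset":[0.11,0.15,0],"spin":30},{"offset":[0.135,0.18,0],"spin":36},{"offset":[0.155,0.21,0],"spin":42},{"offset":[0.155,0.21,0],"spin":44}]'
```

```text
clock: 2.42
eef_pos: [323.5, -305.9, 357.1]
eef_rot: [3.139, 0.002, 1.256]
wrist_force: [0.3, -0.5, 1.3]
finger_gap: 94.2
clock: 3.08
eef_pos: [480.5, -91.6, 356.5]
eef_rot: [3.139, 0.0, 2.034]
wrist_force: [-0.1, -0.8, -0.1]
finger_gap: 93.6
```

```bash
cat > w.py <<'E'
from h import *
from scipy.spatial.transform import Rotation as Ro
import sys,pickle
def wshot():
    s=manip.read_state();p=manip.camera('wrist');T=np.eye(4);T[:3,:3]=Ro.from_euler('xyz',s['eef_rot']).as_matrix();T[:3,3]=s['eef_pos'];p['T']=T@np.array(p['hand_eye']);return s,p
def wz(p,u,v,z):
    x,y=u-p['cx'],v-p['cy'];r=np.hypot(x/p['fx'],y/p['fy']);k=np.sin(r)/(r+1e-12);d=p['T'][:3,:3]@np.array([x/p['fx']*k,y/p['fy']*k,np.cos(r)]);C=p['T'][:3,3];return C+d*(z-C[2])/d[2]
def wproj(p,X):
    c=np.linalg.inv(p['T'])@np.append(X,1.0);c=c[:3];th=np.arctan2(np.hypot(c[0],c[1]),c[2]);a=np.arctan2(c[1],c[0]);return p['cx']+p['fx']*th*np.cos(a),p['cy']+p['fy']*th*np.sin(a)
if __name__=='__main__':
    s,p=wshot();save(p,sys.argv[1]);pickle.dump(p,open(sys.argv[1]+'.pkl','wb'))
    print(s['clock'],np.round(s['eef_pos'],1),np.round(np.degrees(s['eef_rot']),1),np.round(p['T'][:3],2),p['fx'],p['cx'],p['cy'])
    for n in sys.argv[2:]:
        print(n,[(np.round(x['location']),round(x['conf'],2)) for x in manip.search_frame(p,n)[:2]])
        m=manip.masks_of(p,n)
        if m: ys,xs=np.where(m[0]['mask']);print('  ',xs.min(),xs.max(),ys.min(),ys.max(),round(m[0]['conf'],2))
    a=cv2.imread('pics/'+sys.argv[1]+'.png');cv2.imwrite('pics/'+sys.argv[1]+'b.png',cv2.resize(a,(800,600)))
E
python3 w.py w1 pot_rim cover basket_grip basket
```

```text
3.0833 [480.5 -91.6 356.5] [179.8   0.  116.5] [[ 8.9000e-01  4.3000e-01  1.2000e-01  4.4640e+02]
 [ 4.5000e-01 -8.6000e-01 -2.3000e-01 -2.4590e+01]
 [ 0.0000e+00  2.6000e-01 -9.7000e-01  5.3473e+02]] 297.3186396354542 257.57668786211934 195.00554791543962
pot_rim [(array([514., -47., 140.]), 0.71)]
   221 368 116 211 0.77
cover [(array([ 560., -135.,  154.]), 0.64)]
   244 355 170 278 0.96
basket_grip [(array([509., -29., 149.]), 0.84)]
basket [(array([514., -25., 146.]), 0.74), (array([ 574., -328.,   27.]), 0.74)]
   281 320 112 157 0.91
```

View pics/w1b.png

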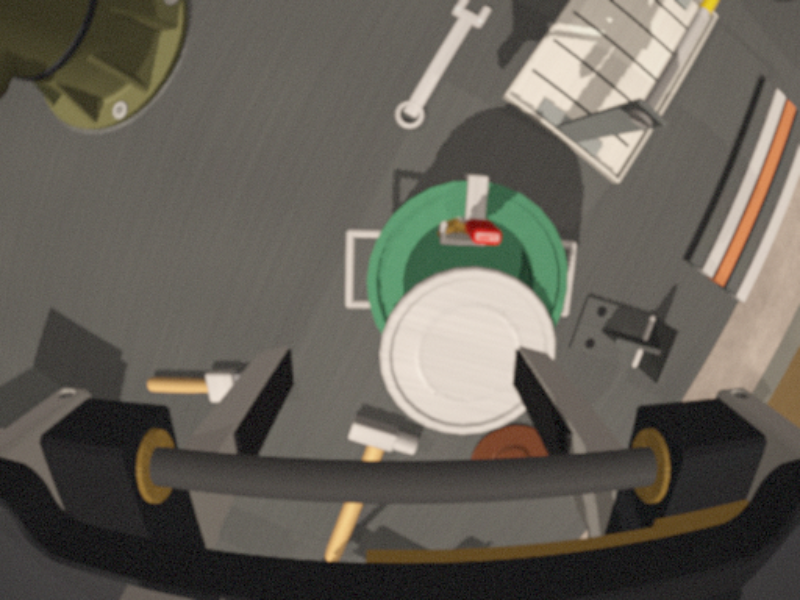

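```bash
cat > m2.py <<'E'
from w import *
from scipy.optimize import least_squares
p=pickle.load(open('w1.pkl','rb'))
h=cv2.cvtColor(p['pixels'],cv2.COLOR_RGB2HSV)
g=((h[...,0]>60)&(h[...,0]<90)&(h[...,1]>100)).astype(np.uint8)
g[:100]=0;g[225:]=0;g[:,:215]=0;g[:,380:]=0
pts=[]
for v in range(125,200,3):
    xs=np.where(g[v])[0]
    if len(xs)>5: pts+= [(xs[0]-.5,v),(xs[-1]+.5,v)]
P=np.array([wz(p,u,v,145)[:2] for u,v in pts])
r=least_squares(lambda q:np.hypot(*(P-q[:2]).T)-90,[540,-70],loss='soft_l1',f_scale=2);print('pot',r.x,np.round(r.fun,0))
w=((h[...,1]<40)&(h[...,2]>140)).astype(np.uint8)
n,l,st,ce=cv2.connectedComponentsWithStats(w);k=l[220,300];cs=max(cv2.findContours((l==k).astype(np.uint8),0,1)[0],key=cv2.contourArea)[:,0];cs=cs[cs[:,1]<235]
Q=np.array([wz(p,u,v,154)[:2] for u,v in cs]);r2=least_squares(lambda q:np.hypot(*(Q-q[:2]).T)-80,[570,-130],loss='soft_l1',f_scale=2);print('cover',r2.x,np.abs(r2.fun).mean())
d=r2.x-r.x;print('offset',np.hypot(*d),np.degrees(np.arctan2(d[1],d[0])))
rm=((h[...,0]<8)|(h[...,0]>172))&(h[...,1]>130);rm[:130]=0;rm[165:]=0;rm[:,:280]=0;rm[:,330:]=0;ys,xs=np.where(rm);print(xs.min(),xs.max(),ys.min(),ys.max())
for z in (149,): print('strap outer/inner',wz(p,477/1.5625,177/1.5625,z),wz(p,478/1.5625,220/1.5625,z))
print('grip top face',wz(p,487/1.5625,238/1.5625,209),wz(p,xs.mean(),ys.mean(),190))
u=d/np.hypot(*d);print('expected grip',r.x-56*u)
E
python3 m2.py
```

```text
pot [541.31681009 -81.3633576 ] [ 4.  3.  5.  2.  3. -2. -1.  3.  4. -2.  3.  0.  2.  1. -7. -1.  0. -5.
 -1. -0. -3.  0. -1. -0. -5. -2. -4. -2. -8. -3. -4. -1. -4. -3. -2. -4.
 -4. -4. -7. -4. -3. -6. -3. -5. -5. -6. -8. -5. -4. -4.]
cover [ 566.25785613 -132.90980741] 4.614954569930222
offset 57.26335884697993 -64.17971461771496
298 320 141 156
strap outer/inner [499.9189919    8.48171195 149.        ] [517.3549197  -23.12265499 149.        ]
grip top face [518.14192724 -31.70594623 209.        ] [515.64512663 -29.05906056 190.        ]
expected grip [516.92601978 -30.95413872]
```

```bash
python3 -c "
import cv2
a=cv2.imread('pics/w1.png')[100:190,225:375];cv2.imwrite('pics/w1c.png',cv2.resize(a,(800,480),interpolation=2))"
```

```text
(no output)
```

View pics/w1c.png

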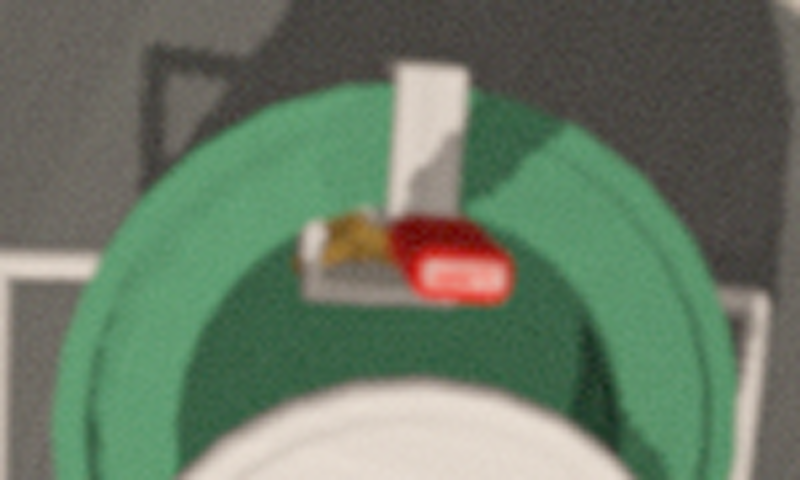

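```bash
python3 -m crank '[{"offset":[0.019,0.031,-0.01],"spin":0},{"offset":[0.038,0.0625,-0.03],"spin":0},{"offset":[0.038,0.0625,-0.07],"spin":0},{"offset":[0.038,0.0625,-0.1],"spin":0},{"offset":[0.038,0.0625,-0.13],"spin":0},{"offset":[0.038,0.0625,-0.16],"spin":0},{"offset":[0.038,0.0625,-0.18],"spin":0},{"offset":[0.038,0.0625,-0.19],"spin":0}]'
python3 w.py w2 basket_grip
```

```text
clock: 4.2
eef_pos: [515.1, -34.3, 164.7]
eef_rot: [3.142, -0.0, 2.021]
wrist_force: [0.1, 0.9, -0.0]
finger_gap: 94.1
4.2 [515.1 -34.3 164.7] [180.   -0.  115.8] [[ 9.0000e-01  4.2000e-01  1.1000e-01  4.8232e+02]
 [ 4.3000e-01 -8.7000e-01 -2.3000e-01  3.3380e+01]
 [-0.0000e+00  2.6000e-01 -9.7000e-01  3.4294e+02]] 297.3186396354542 257.57668786211934 195.00554791543962
basket_grip [(array([512., -24., 169.]), 0.67)]
   238 287 152 271 0.64
```

View pics/w2b.png

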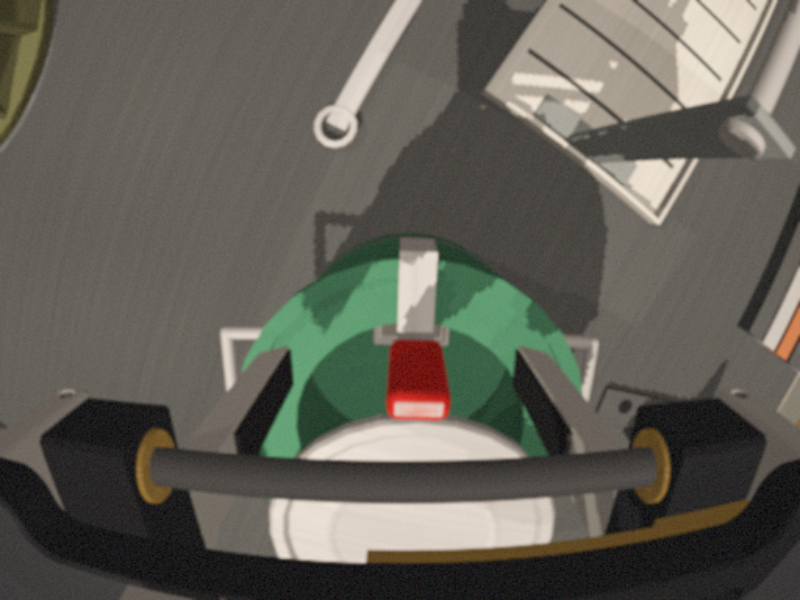

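```bash
python3 -c "
from w import *
p=pickle.load(open('w2.pkl','rb'));k=1.5625
u=np.array([np.cos(np.radians(-63.5)),np.sin(np.radians(-63.5))])
a=wz(p,418/k,409/k,209);b=wz(p,418/k,239/k,149);print(a,b,b[:2]+39.5*u,b[:2]+95.5*u)
s=wz(p,418/k,325/k,149);print(s,np.degrees(np.arctan2(*(s-b)[1::-1])))
"
```

```text
[517.64356354 -28.26969259 209.        ] [498.397378    15.03688458 149.        ] [516.02219162 -20.3130227 ] [541.00926916 -70.42934695]
[515.04909859 -18.81261222 149.        ] -63.80585553881854
```

```bash
python3 -m crank '[{"offset":[0.002,0.009,0.001],"spin":0},{"offset":[0.002,0.009,0.001],"spin":0},{"offset":[0.002,0.009,0.001],"spin":0},{"offset":[0.002,0.009,0.001],"spin":0},{"offset":[0.002,0.009,0.001],"spin":0},{"offset":[0.002,0.009,0.001],"spin":0},{"offset":[0.002,0.009,0.001],"spin":0},{"offset":[0.002,0.009,0.001],"spin":0}]' 0.7
python3 -m crank '[{"offset":[0,0,0],"spin":0},{"offset":[0,0,0],"spin":0},{"offset":[0,0,0],"spin":0},{"offset":[0,0,0],"spin":0},{"offset":[0,0,0],"spin":0},{"offset":[0,0,0],"spin":0},{"offset":[0,0,0],"spin":0},{"offset":[0,0,0],"spin":0}]' 0 35
```

```text
clock: 5.02
eef_pos: [518.4, -25.4, 168.8]
eef_rot: [3.139, 0.002, 2.021]
wrist_force: [0.0, -0.0, -0.4]
finger_gap: 65.8
clock: 5.68
eef_pos: [518.0, -25.6, 168.7]
eef_rot: [3.14, 0.002, 2.021]
wrist_force: [-3.2, -2.2, 1.3]
finger_gap: 21.7
```

```bash
python3 -m crank '[{"offset":[0,0,0.005],"spin":0},{"offset":[0,0,0.01],"spin":0},{"offset":[0,0,0.02],"spin":0},{"offset":[0,0,0.03],"spin":0},{"offset":[0,0,0.04],"spin":0},{"offset":[0,0,0.05],"spin":0},{"offset":[0,0,0.06],"spin":0},{"offset":[0,0,0.07],"spin":0}]'
python3 -m crank '[{"offset":[0,0,0.015],"spin":0},{"offset":[0,0,0.03],"spin":0},{"offset":[0,0,0.045],"spin":0},{"offset":[0,0,0.06],"spin":0},{"offset":[0,0,0.08],"spin":0},{"offset":[0,0,0.1],"spin":0},{"offset":[0,0,0.12],"spin":0},{"offset":[0,0,0.125],"spin":0}]'
python3 w.py w3 basket pot_rim cover
python3 - <<'E'
from h import *
p=manip.camera('scene');save(p,'s3')
a=cv2.imread('pics/s3.png')[90:320,150:420];cv2.imwrite('pics/s3b.png',cv2.resize(a,(700,596),interpolation=2))
E
```

```text
clock: 6.35
eef_pos: [518.1, -25.9, 239.8]
eef_rot: [3.139, 0.003, 2.021]
wrist_force: [-0.3, 1.6, -5.1]
finger_gap: 21.8
clock: 7.02
eef_pos: [518.4, -25.4, 368.6]
eef_rot: [3.135, 0.004, 2.021]
wrist_force: [-0.6, -0.4, -3.1]
finger_gap: 21.7
7.0167 [518.4 -25.4 368.6] [179.6   0.3 115.8] [[ 9.0000e-01  4.2000e-01  1.2000e-01  4.8418e+02]
 [ 4.4000e-01 -8.7000e-01 -2.3000e-01  4.2360e+01]
 [ 1.0000e-02  2.6000e-01 -9.6000e-01  5.4652e+02]] 297.3186396354542 257.57668786211934 195.00554791543962
basket [(array([515., -22., 345.]), 0.76)]
   233 281 163 276 0.59
pot_rim [(array([506., -43., 137.]), 0.91)]
   185 326 141 233 0.74
cover [(array([ 582., -141.,  155.]), 0.74)]
   201 310 202 295 0.97
```

View pics/s3b.png

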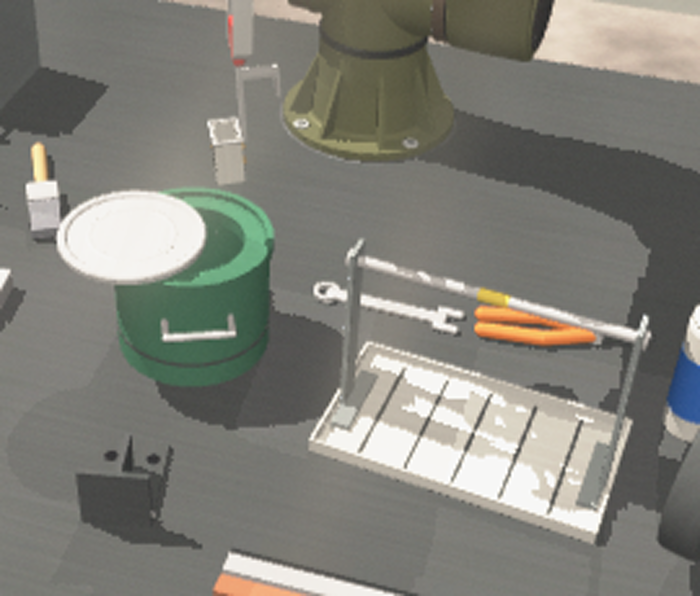

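```bash
python3 -m crank '[{"offset":[0.008,0.02,0.01],"spin":6},{"offset":[0.019,0.05,0.01],"spin":12},{"offset":[0.03,0.08,0.01],"spin":18},{"offset":[0.041,0.11,0.01],"spin":24},{"offset":[0.052,0.14,0.01],"spin":30},{"offset":[0.063,0.17,0.01],"spin":36},{"offset":[0.075,0.2,0.01],"spin":42},{"offset":[0.085,0.23,0.01],"spin":48}]'
python3 -m crank '[{"offset":[0.006,0.015,0],"spin":4},{"offset":[0.012,0.03,0],"spin":8},{"offset":[0.017,0.042,0],"spin":10.5},{"offset":[0.021,0.053,0],"spin":10.5},{"offset":[0.021,0.053,0],"spin":10.5},{"offset":[0.021,0.053,0],"spin":10.5},{"offset":[0.021,0.053,0],"spin":10.5},{"offset":[0.021,0.053,0],"spin":10.5}]'
python3 w.py w4 band basket
```

```text
clock: 8.08
eef_pos: [603.3, 205.8, 373.2]
eef_rot: [3.141, 0.001, 2.864]
wrist_force: [1.3, 0.8, -4.1]
finger_gap: 21.7
clock: 8.75
eef_pos: [624.3, 258.1, 373.4]
eef_rot: [3.141, 0.001, 3.046]
wrist_force: [-0.2, 0.7, -4.9]
finger_gap: 21.9
8.75 [624.3 258.1 373.4] [1.800e+02 1.000e-01 1.745e+02] [[ 1.0000e-01  9.6000e-01  2.6000e-01  5.4917e+02]
 [ 1.0000e+00 -9.0000e-02 -2.0000e-02  2.6510e+02]
 [ 0.0000e+00  2.6000e-01 -9.7000e-01  5.5152e+02]] 297.3186396354542 257.57668786211934 195.00554791543962
band [(array([605., 263., 203.]), 0.59), (array([622., 257., 350.]), 0.57)]
basket [(array([622., 260., 348.]), 0.88)]
   233 281 162 275 0.71
```

View pics/w4b.png

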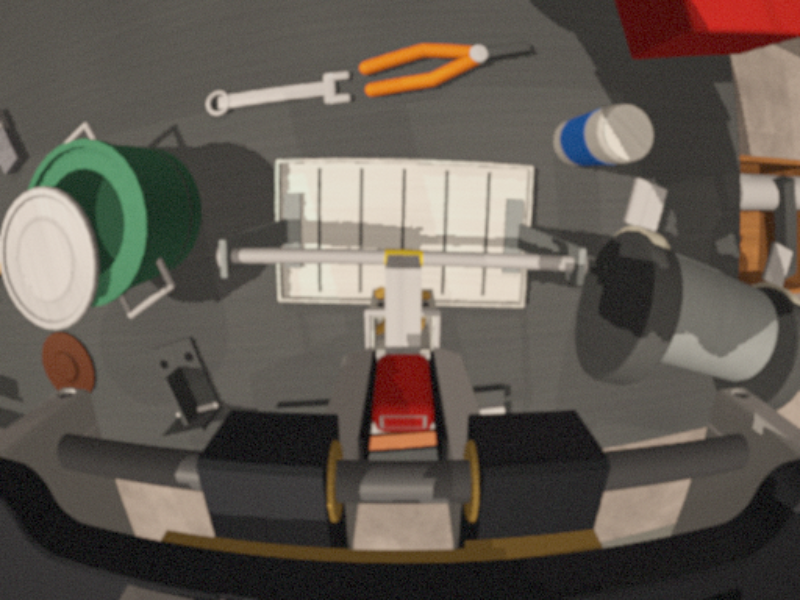

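```bash
python3 -c "
from w import *
p=pickle.load(open('w4.pkl','rb'));k=1.5625
print('band',wz(p,404/k,256/k,196));print('bar',wz(p,240/k,255/k,195),wz(p,570/k,263/k,195))
b=wz(p,404/k,253/k,354);e=wz(p,404/k,343/k,354);print('strap end, inner',b,e)
"
```

```text
band [605.71851728 260.9452286  196.        ]
bar [590.77259025 129.34983189 195.        ] [622.78455143 394.93878238 195.        ]
strap end, inner [579.28670303 262.91769455 354.        ] [619.98626578 259.04437599 354.        ]
```

```bash
python3 -m crank '[{"offset":[0.005,0,-0.015],"spin":-1},{"offset":[0.005,0,-0.035],"spin":-1.5},{"offset":[0.005,0,-0.055],"spin":-1.5},{"offset":[0.005,0,-0.075],"spin":-1.5},{"offset":[0.005,0,-0.095],"spin":-1.5},{"offset":[0.005,0,-0.112],"spin":-1.5},{"offset":[0.005,0,-0.12],"spin":-1.5},{"offset":[0.005,0,-0.12],"spin":-1.5}]'
python3 - <<'E'
from w import *
s,p=wshot();save(p,'w5');a=cv2.imread('pics/w5.png')[100:260,140:380];cv2.imwrite('pics/w5b.png',cv2.resize(a,(800,533),interpolation=2))
pickle.dump(p,open('w5.pkl','wb'))
E
```

```text
clock: 9.67
eef_pos: [628.8, 258.2, 251.5]
eef_rot: [-3.141, -0.002, 3.02]
wrist_force: [0.0, 0.1, -3.9]
finger_gap: 21.7
```

View pics/w5b.png

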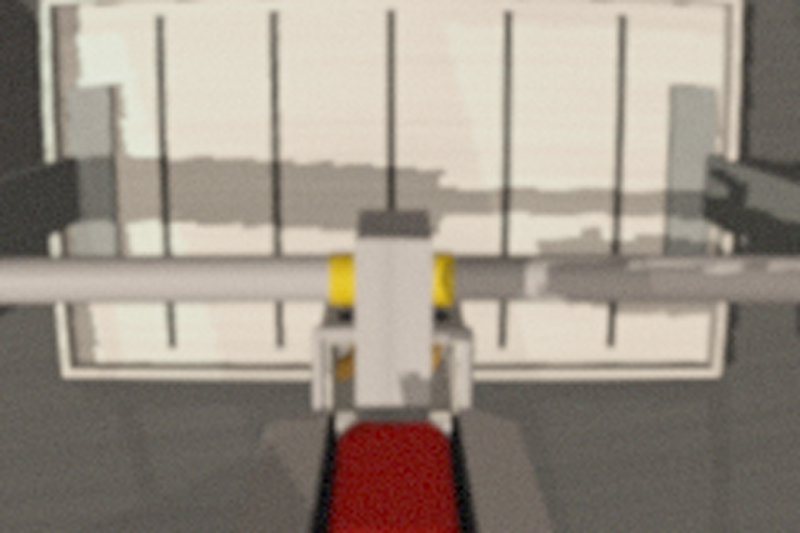

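```bash
python3 -m crank '[{"offset":[0,0,-0.008],"spin":0},{"offset":[0,0,-0.015],"spin":0},{"offset":[0,0,-0.02],"spin":0},{"offset":[0,0,-0.023],"spin":0},{"offset":[0,0,-0.025],"spin":0},{"offset":[0,0,-0.026],"spin":0},{"offset":[0,0,-0.027],"spin":0},{"offset":[0,0,-0.027],"spin":0}]'
```

```text
clock: 10.38
eef_pos: [629.3, 258.4, 226.4]
eef_rot: [3.141, 0.001, 3.021]
wrist_force: [0.7, -0.2, -5.0]
finger_gap: 21.4
```

```bash
python3 -m crank '[{"offset":[0,0,-0.001],"spin":0},{"offset":[0,0,-0.001],"spin":0},{"offset":[0,0,-0.002],"spin":0},{"offset":[0,0,-0.002],"spin":0},{"offset":[0,0,-0.003],"spin":0},{"offset":[0,0,-0.003],"spin":0},{"offset":[0,0,-0.0035],"spin":0},{"offset":[0,0,-0.0035],"spin":0}]'
```

```text
clock: 11.05
eef_pos: [629.5, 258.4, 224.9]
eef_rot: [3.14, 0.003, 3.021]
wrist_force: [-2.4, -0.6, 10.0]
finger_gap: 21.5
```

```bash
python3 -m crank '[{"offset":[0,0,0],"spin":0},{"offset":[0,0,0],"spin":0},{"offset":[0,0,0],"spin":0},{"offset":[0,0,0],"spin":0},{"offset":[0,0,0],"spin":0},{"offset":[0,0,0],"spin":0},{"offset":[0,0,0],"spin":0},{"offset":[0,0,0],"spin":0}]' 0.6
python3 -m crank '[{"offset":[0,0,0.01],"spin":0},{"offset":[0,0,0.03],"spin":0},{"offset":[0,0,0.06],"spin":0},{"offset":[0,0,0.09],"spin":0},{"offset":[0,0,0.12],"spin":0},{"offset":[0,0,0.15],"spin":0},{"offset":[0,0,0.18],"spin":0},{"offset":[0,0,0.2],"spin":0}]'
python3 w.py w6 basket band pot_rim cover
python3 - <<'E'
from h import *
p=manip.camera('scene');save(p,'s6')
a=cv2.imread('pics/s6.png')[130:310,160:420];b=cv2.imread('pics/w6.png')
cv2.imwrite('pics/s6b.png',np.vstack([cv2.resize(a,(430,298),interpolation=2),cv2.resize(b[:,:],(430,298))]))
E
```

```text
clock: 11.72
eef_pos: [629.5, 258.4, 224.8]
eef_rot: [3.14, 0.003, 3.02]
wrist_force: [0.2, 0.4, 0.5]
finger_gap: 56.1
clock: 12.38
eef_pos: [628.9, 258.2, 429.1]
eef_rot: [3.138, 0.006, 3.02]
wrist_force: [-0.0, 0.3, 0.7]
finger_gap: 56.3
12.3833 [628.9 258.2 429.1] [179.8   0.4 173.1] [[ 1.2000e-01  9.6000e-01  2.6000e-01  5.5306e+02]
 [ 9.9000e-01 -1.2000e-01 -3.0000e-02  2.6684e+02]
 [ 0.0000e+00  2.6000e-01 -9.6000e-01  6.0686e+02]] 297.3186396354542 257.57668786211934 195.00554791543962
basket [(array([633., 258., 196.]), 0.83), (array([591., 266.,   2.]), 0.69)]
   244 270 137 206 0.56
band []
   246 267 150 158 0.46
pot_rim [(array([527., -19., 101.]), 0.78)]
   36 137 83 195 0.58
cover [(array([ 567., -127.,  155.]), 0.83)]
   18 79 121 204 0.9
```

View pics/s6b.png

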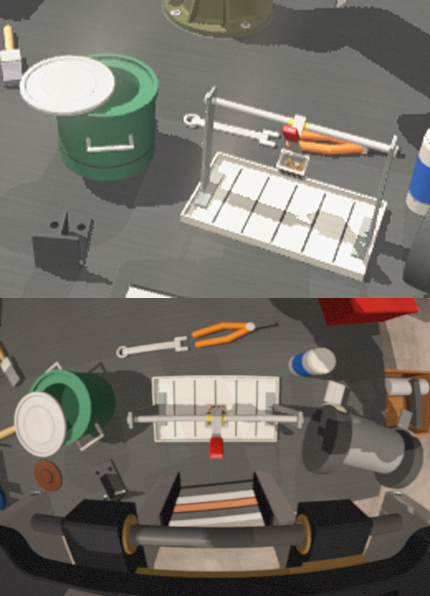

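```bash
python3 -m crank '[{"offset":[0,-0.025,-0.01],"spin":-5},{"offset":[0,-0.06,-0.02],"spin":-11},{"offset":[0,-0.095,-0.03],"spin":-17},{"offset":[0,-0.13,-0.04],"spin":-23},{"offset":[0,-0.165,-0.05],"spin":-29},{"offset":[0,-0.2,-0.06],"spin":-35},{"offset":[0,-0.235,-0.07],"spin":-41},{"offset":[0,-0.27,-0.08],"spin":-47}]' 1
python3 -m crank '[{"offset":[-0.004,-0.035,-0.01],"spin":-4},{"offset":[-0.008,-0.07,-0.02],"spin":-8},{"offset":[-0.012,-0.105,-0.03],"spin":-10},{"offset":[-0.015,-0.14,-0.04],"spin":-10},{"offset":[-0.017,-0.17,-0.05],"spin":-10},{"offset":[-0.017,-0.2,-0.06],"spin":-10},{"offset":[-0.017,-0.2,-0.07],"spin":-10},{"offset":[-0.017,-0.2,-0.07],"spin":-10}]'
python3 w.py w7 pot_rim cover
python3 - <<'E'
from w import *
from scipy.optimize import least_squares
p=pickle.load(open('w7.pkl','rb'));h=cv2.cvtColor(p['pixels'],cv2.COLOR_RGB2HSV)
for m in [manip.masks_of(p,'cover') if 0 else None]: pass
E
```

```text
clock: 13.55
eef_pos: [628.9, -13.2, 343.6]
eef_rot: [3.141, 0.002, 2.195]
wrist_force: [0.9, 0.4, -0.6]
finger_gap: 94.1
clock: 14.22
eef_pos: [611.1, -214.2, 270.9]
eef_rot: [-3.14, -0.001, 2.018]
wrist_force: [0.2, 0.1, -1.2]
finger_gap: 93.8
14.2167 [ 611.1 -214.2  270.9] [-1.799e+02 -1.000e-01  1.156e+02] [[ 9.0000e-01  4.2000e-01  1.1000e-01  5.7883e+02]
 [ 4.3000e-01 -8.7000e-01 -2.3000e-01 -1.4651e+02]
 [-0.0000e+00  2.6000e-01 -9.7000e-01  4.4923e+02]] 297.3186396354542 257.57668786211934 195.00554791543962
pot_rim [(array([498., -42., 140.]), 0.71)]
   160 347 0 87 0.82
cover [(array([ 569., -133.,  152.]), 0.93), (array([497., -40., 137.]), 0.28)]
   175 335 23 178 0.88
```

View pics/w7b.png

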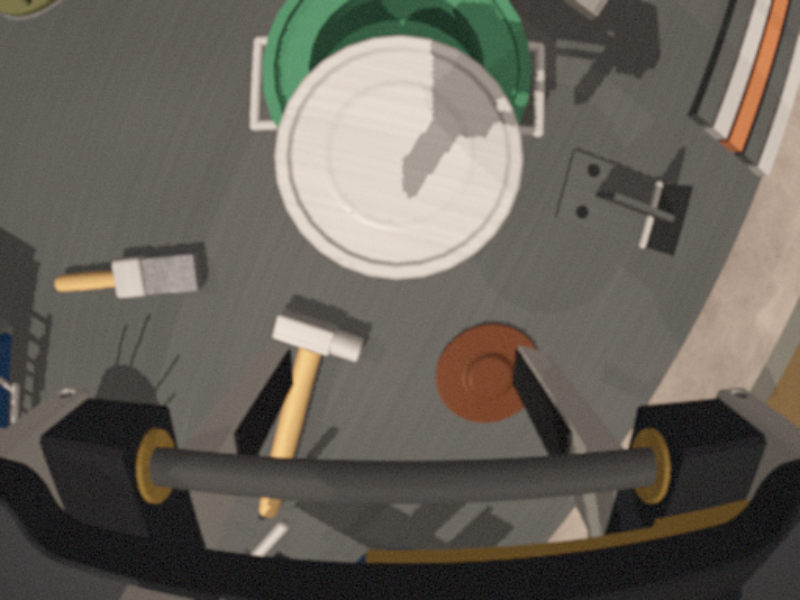

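```bash
cat > cv.py <<'E'
from w import *
from scipy.optimize import least_squares
def fit(p,seed,z,R,x0,col):
    h=cv2.cvtColor(p['pixels'],cv2.COLOR_RGB2HSV)
    if col=='w': m=((h[...,1]<45)&(h[...,2]>120)).astype(np.uint8)
    else: m=((h[...,0]>60)&(h[...,0]<90)&(h[...,1]>90)).astype(np.uint8)
    return m
p=pickle.load(open('w7.pkl','rb'));k=1.5625
m=fit(p,0,0,0,0,'w');m=cv2.morphologyEx(m,cv2.MORPH_OPEN,np.ones((5,5)));l=cv2.connectedComponents(m)[1];l=(l==l[int(100/1),int(330/k)]).astype(np.uint8)
c=cv2.convexHull(max(cv2.findContours(l,0,1)[0],key=cv2.contourArea))[:,0];print(c.min(0),c.max(0))
P=np.array([wz(p,*q,154)[:2] for q in c]);r=least_squares(lambda q:np.hypot(*(P-q[:2]).T)-q[2],[570,-130,80],loss='soft_l1',f_scale=1);print('cover',r.x,np.abs(r.fun).mean())
g=fit(p,0,0,0,0,'g');pts=[]
for v in range(15,58,2):
    xs=np.where(g[v,150:360])[0]+150;pts+=[(xs[0]-.5,v),(xs[-1]+.5,v)]
G=np.array([wz(p,*q,145)[:2] for q in pts]);
for s in((540,-75),):
    r2=least_squares(lambda q:np.hypot(*(G-q[:2]).T)-90,s,loss='soft_l1',f_scale=2);print('pot',r2.x,np.round(r2.fun,0))
d=r.x[:2]-r2.x;print(np.hypot(*d),np.degrees(np.arctan2(*d[::-1])))
E
python3 cv.py
```

```text
[159  22] [348 179]
cover [ 558.72043802 -122.21995005   91.98104228] 8.197229991248244
pot [541.58092078 -80.71215922] [ 0.  1.  1.  1.  0.  0.  0.  0. -0.  0. -0. -0. -1.  0. -0. -1. -0. -2.
 -1. -1. -1. -1. -0. -2. -1. -1. -1. -1. -1. -1. -2. -2. -2. -1. -2. -2.
 -2. -2. -2. -2. -2. -3. -2. -2.]
44.90723495876291 -67.56314878294701
```

```bash
cat >> cv.py <<'E'
A=np.array([wz(p,u/k,v/k,155)[:2] for u,v in((274,155),(523,155),(398,36),(300,80),(500,80),(295,222),(503,222))])
for Rf in (80,):
  r=least_squares(lambda q:np.hypot(*(A-q[:2]).T)-Rf,[570,-130]);print('cover hand',r.x,np.round(r.fun,1))
d=r.x-r2.x;print(np.hypot(*d),np.degrees(np.arctan2(*d[::-1])))
r3=least_squares(lambda q:np.hypot(*(G-q[:2]).T)-q[2],(540,-75,90),loss='soft_l1',f_scale=2);print(r3.x,np.abs(r3.fun).mean())
for X in(r2.x,(542,-71)): print([np.round(np.array(wproj(p,[X[0]+90*np.cos(t),X[1]+90*np.sin(t),145]))*k) for t in np.radians([26.5,206.5,116.5])])
E
python3 cv.py|tail -4
```

```text
56.75615080709041 -62.05181575600212
[539.21953952 -75.74867002  88.43638205] 0.32368698610264085
[array([531.,  74.]), array([261.,  80.]), array([394., -48.])]
[array([538.,  63.]), array([267.,  67.]), array([400., -58.])]
```

```bash
python3 -m crank '[{"offset":[-0.002,-0.001,-0.03],"spin":1},{"offset":[-0.002,-0.001,-0.06],"spin":1},{"offset":[-0.002,-0.001,-0.09],"spin":1},{"offset":[-0.002,-0.001,-0.11],"spin":1},{"offset":[-0.002,-0.001,-0.121],"spin":1},{"offset":[-0.002,-0.001,-0.121],"spin":1},{"offset":[-0.002,-0.001,-0.121],"spin":1},{"offset":[-0.002,-0.001,-0.121],"spin":1}]'
python3 -m crank '[{"offset":[-0.002,0.004,0],"spin":0},{"offset":[-0.005,0.009,0],"spin":0},{"offset":[-0.007,0.014,0],"spin":0},{"offset":[-0.009,0.019,0],"spin":0},{"offset":[-0.012,0.025,0],"spin":0},{"offset":[-0.015,0.03,0],"spin":0},{"offset":[-0.0178,0.0358,0],"spin":0},{"offset":[-0.0178,0.0358,0],"spin":0}]'
cat > a.py <<'E'
from w import *
s=manip.read_state();x=s['eef_pos'];print('a',.446*x[0]-.895*x[1],'lat',.895*x[0]+.446*x[1],'z',x[2],s['wrist_force'])
p=manip.camera('top');m=manip.masks_of(p,'cover')
print([np.round(q['location']) for q in manip.search_frame(p,'cover')[:1]],[np.round(q['location']) for q in manip.search_frame(p,'pot_rim')[:1]])
E
python3 a.py
```

```text
clock: 15.13
eef_pos: [611.1, -213.1, 155.8]
eef_rot: [3.138, 0.005, 2.04]
wrist_force: [-0.0, -0.4, 0.3]
finger_gap: 94.0
clock: 15.8
eef_pos: [592.9, -176.3, 155.9]
eef_rot: [3.138, 0.005, 2.04]
wrist_force: [0.2, -1.2, -0.3]
finger_gap: 93.7
a 422.19586076116036 lat 452.07394679602015 z 155.86508419180626 [ 0.22008328 -1.16000835 -0.27374971]
[array([588., -89., 155.])] [array([546., -38., 137.])]
```

```bash
cat > b.py <<'E'
from w import *
import sys
s,p=wshot();save(p,sys.argv[1]);x=s['eef_pos'];print('a',.446*x[0]-.895*x[1],'lat',.895*x[0]+.446*x[1],'z',x[2],np.round(s['wrist_force'],1))
for n in('cover','pot_rim'):
    m=manip.masks_of(p,n)
    if not m: print(n,None);continue
    M=m[0]['mask'];ys,xs=np.where(M);print(n,xs.min(),xs.max(),ys.min(),ys.max(),m[0]['conf'])
    if n=='cover':
        for c in (235,257,280):
            col=np.where(M[:,c])[0]; 
            if len(col): q0=wz(p,c,col[0]-.5,154);q1=wz(p,c,col[-1]+.5,154);print(c,[(round(.446*q[0]-.895*q[1],1),round(.895*q[0]+.446*q[1],1)) for q in(q0,q1)])
E
python3 b.py w8
```

```text
a 423.54381568663393 lat 451.90767659439564 z 155.7609950998579 [-0.2 -0.   0. ]
cover 132 377 25 269 0.84
235 [(np.float64(292.6), np.float64(437.4)), (np.float64(447.6), np.float64(436.4))]
257 [(np.float64(290.7), np.float64(450.6)), (np.float64(449.0), np.float64(451.5))]
280 [(np.float64(293.7), np.float64(464.4)), (np.float64(447.4), np.float64(467.3))]
pot_rim 120 389 0 124 0.82
```

```bash
python3 -m crank '[{"offset":[0.005,-0.01,0.002],"spin":0},{"offset":[0.01,-0.02,0.002],"spin":0},{"offset":[0.0156,-0.0313,0.002],"spin":0},{"offset":[0.0156,-0.0313,0],"spin":0},{"offset":[0.0156,-0.0313,-0.003],"spin":0},{"offset":[0.0156,-0.0313,-0.006],"spin":0},{"offset":[0.0156,-0.0313,-0.006],"spin":0},{"offset":[0.0156,-0.0313,-0.006],"spin":0}]'
python3 b.py w9
```

```text
clock: 16.82
eef_pos: [608.8, -208.3, 149.4]
eef_rot: [3.138, 0.004, 2.04]
wrist_force: [-0.4, -0.1, -0.6]
finger_gap: 94.2
a 457.97538693177944 lat 451.9122404492436 z 149.44906978992313 [-0.4 -0.1 -0.6]
cover 126 383 0 226 0.75
235 [(np.float64(310.4), np.float64(437.5)), (np.float64(448.5), np.float64(437.6))]
257 [(np.float64(310.6), np.float64(450.5)), (np.float64(449.1), np.float64(451.3))]
280 [(np.float64(310.2), np.float64(464.0)), (np.float64(447.7), np.float64(465.7))]
pot_rim 116 392 0 84 0.76
```

```bash
python3 -m crank '[{"offset":[-0.003,0.005,0],"spin":0},{"offset":[-0.005,0.01,0],"spin":0},{"offset":[-0.007,0.0145,0],"spin":0},{"offset":[-0.009,0.018,0],"spin":0},{"offset":[-0.011,0.022,0],"spin":0},{"offset":[-0.013,0.026,0],"spin":0},{"offset":[-0.0147,0.0295,0],"spin":0},{"offset":[-0.0147,0.0295,0],"spin":0}]'
python3 b.py w10
```

```text
clock: 17.63
eef_pos: [594.1, -178.4, 150.0]
eef_rot: [3.138, 0.005, 2.04]
wrist_force: [-0.9, -1.2, 0.5]
finger_gap: 94.4
a 424.65779356938185 lat 452.1166947574821 z 150.02383144196745 [-0.9 -1.2  0.5]
cover 129 385 0 246 0.94
235 [(np.float64(276.9), np.float64(437.7)), (np.float64(429.2), np.float64(437.5))]
257 [(np.float64(277.0), np.float64(450.6)), (np.float64(429.8), np.float64(451.6))]
280 [(np.float64(276.7), np.float64(464.2)), (np.float64(429.1), np.float64(466.4))]
pot_rim 116 392 0 123 0.64
```

```bash
python3 -m crank '[{"offset":[-0.002,0.004,0],"spin":0},{"offset":[-0.004,0.008,-0.001],"spin":0},{"offset":[-0.006,0.012,-0.001],"spin":0},{"offset":[-0.008,0.016,-0.001],"spin":0},{"offset":[-0.0095,0.019,-0.001],"spin":0},{"offset":[-0.011,0.022,-0.001],"spin":0},{"offset":[-0.0125,0.025,-0.001],"spin":0},{"offset":[-0.0125,0.025,-0.001],"spin":0}]'
python3 b.py w11
```

```text
clock: 18.45
eef_pos: [581.7, -153.5, 149.2]
eef_rot: [3.137, 0.005, 2.04]
wrist_force: [1.4, -1.5, 3.1]
finger_gap: 93.9
a 396.8655470548799 lat 452.1717092975987 z 149.22442902092976 [ 1.4 -1.5  3.1]
cover 129 386 0 247 0.96
235 [(np.float64(249.4), np.float64(437.8)), (np.float64(401.8), np.float64(437.6))]
257 [(np.float64(249.6), np.float64(450.7)), (np.float64(402.4), np.float64(451.7))]
280 [(np.float64(249.2), np.float64(464.2)), (np.float64(401.6), np.float64(466.4))]
pot_rim 116 393 0 164 0.77
```

```bash
python3 -m crank '[{"offset":[-0.0005,0.001,0],"spin":0},{"offset":[-0.001,0.002,0],"spin":0},{"offset":[-0.002,0.004,0],"spin":0},{"offset":[-0.003,0.0055,0],"spin":0},{"offset":[-0.0035,0.007,0],"spin":0},{"offset":[-0.004,0.008,0],"spin":0},{"offset":[-0.0045,0.009,0],"spin":0},{"offset":[-0.0045,0.009,0],"spin":0}]'
python3 b.py w12
```

```text
clock: 19.27
eef_pos: [577.1, -144.5, 148.8]
eef_rot: [3.138, 0.004, 2.04]
wrist_force: [1.5, -3.0, 1.9]
finger_gap: 93.8
a 386.7072765214269 lat 452.0314725388184 z 148.84716927256176 [ 1.5 -3.   1.9]
cover 131 385 0 248 0.65
235 [(np.float64(239.4), np.float64(437.7)), (np.float64(392.2), np.float64(437.5))]
257 [(np.float64(239.5), np.float64(450.6)), (np.float64(393.4), np.float64(451.5))]
280 [(np.float64(239.2), np.float64(464.0)), (np.float64(392.7), np.float64(466.3))]
pot_rim 116 393 0 231 0.62
```

Force still small and the cover follows (edge at a≈393, seat expected ≈386). Continue in small steps.

```bash
python3 -m crank '[{"offset":[-0.0005,0.001,0],"spin":0},{"offset":[-0.0005,0.001,0],"spin":0},{"offset":[-0.001,0.002,0],"spin":0},{"offset":[-0.001,0.002,0],"spin":0},{"offset":[-0.0015,0.003,0],"spin":0},{"offset":[-0.0015,0.003,0],"spin":0},{"offset":[-0.002,0.004,0],"spin":0},{"offset":[-0.002,0.004,0],"spin":0}]'
python3 b.py w13
```

```text
clock: 20.08
eef_pos: [574.9, -140.4, 148.5]
eef_rot: [3.139, 0.003, 2.04]
wrist_force: [-1.3, -2.0, -1.3]
finger_gap: 94.1
a 382.0542332675984 lat 451.873375772654 z 148.45882540878995 [-1.3 -2.  -1.3]
cover 131 385 0 248 0.65
235 [(np.float64(234.8), np.float64(437.5)), (np.float64(387.3), np.float64(437.3))]
257 [(np.float64(235.0), np.float64(450.4)), (np.float64(388.6), np.float64(451.4))]
280 [(np.float64(234.6), np.float64(463.8)), (np.float64(387.2), np.float64(466.1))]
pot_rim 117 393 0 253 0.72
```

```bash
python3 -m crank '[{"offset":[-0.0005,0.001,0],"spin":0},{"offset":[-0.0005,0.001,0],"spin":0},{"offset":[-0.001,0.002,0],"spin":0},{"offset":[-0.001,0.002,0],"spin":0},{"offset":[-0.0015,0.003,0],"spin":0},{"offset":[-0.0015,0.003,0],"spin":0},{"offset":[-0.0015,0.003,0],"spin":0},{"offset":[-0.0015,0.003,0],"spin":0}]'
python3 b.py w14
python3 - <<'E'
import cv2
a=cv2.imread('pics/w14.png')[0:300,100:410];cv2.imwrite('pics/w14b.png',cv2.resize(a,(620,600),interpolation=2))
E
```

```text
clock: 20.9
eef_pos: [573.3, -137.8, 148.5]
eef_rot: [3.139, 0.003, 2.04]
wrist_force: [-2.7, -6.4, -1.3]
finger_gap: 94.1
a 379.01247610830023 lat 451.6582511247535 z 148.54190834120803 [-2.7 -6.4 -1.3]
cover 131 384 0 248 0.8
235 [(np.float64(231.8), np.float64(437.3)), (np.float64(384.3), np.float64(437.1))]
257 [(np.float64(231.9), np.float64(450.2)), (np.float64(385.6), np.float64(451.2))]
280 [(np.float64(231.6), np.float64(463.7)), (np.float64(384.2), np.float64(465.9))]
pot_rim 117 394 0 257 0.77
```

View pics/w14b.png

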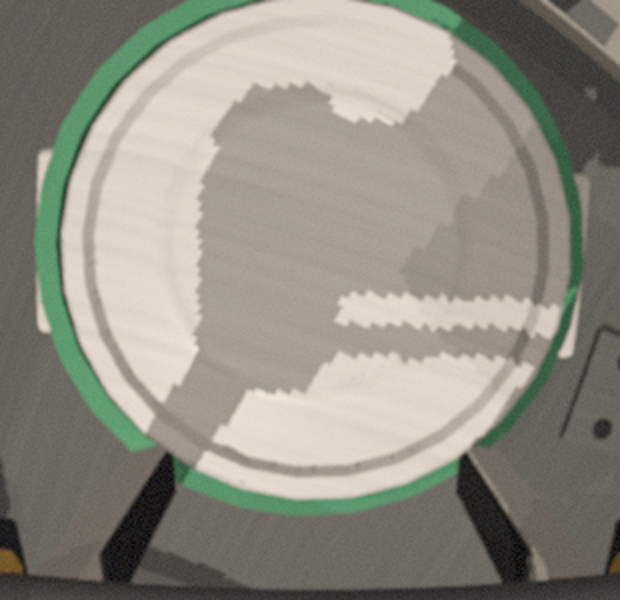

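```bash
python3 -m crank '[{"offset":[0.001,-0.002,0],"spin":0},{"offset":[0.001,-0.002,0],"spin":0},{"offset":[-0.0012,-0.0031,0],"spin":0},{"offset":[-0.0012,-0.0031,0],"spin":0},{"offset":[-0.0022,-0.0011,0],"spin":0},{"offset":[-0.0025,-0.0006,0],"spin":0},{"offset":[-0.0029,0.0002,0],"spin":0},{"offset":[-0.0029,0.0002,0],"spin":0}]'
cat > g.py <<'E'
from w import *
import sys
exec(open('b.py').read())
h=cv2.cvtColor(p['pixels'],cv2.COLOR_RGB2HSV);g=(h[...,0]>60)&(h[...,0]<90)&(h[...,1]>90)
for v in (100,115,130): 
    xs=np.where(g[v])[0];L=xs[xs<250];R=xs[xs>250];R=R[R<400];print(v,L.min() if len(L) else 0,len(L),len(R),R.max() if len(R) else 0)
for c in (225,240,257,275,290): y=np.where(g[:,c])[0];print(c,'top',(y<60).sum(),'bot',(y>200).sum(),y[-1] if len(y) else 0)
E
python3 g.py w15
```

```text
clock: 21.72
eef_pos: [570.7, -137.6, 149.0]
eef_rot: [3.138, 0.004, 2.04]
wrist_force: [0.9, -1.2, 4.5]
finger_gap: 94.0
a 377.680466485363 lat 449.3611943543639 z 149.0347145624557 [ 0.9 -1.2  4.5]
cover 134 384 0 247 0.71
235 [(np.float64(232.3), np.float64(435.0)), (np.float64(381.1), np.float64(434.8))]
257 [(np.float64(230.4), np.float64(447.9)), (np.float64(383.8), np.float64(448.9))]
280 [(np.float64(231.5), np.float64(461.4)), (np.float64(382.4), np.float64(463.6))]
pot_rim 121 395 0 258 0.96
100 125 11 7 390
115 123 11 6 391
130 122 12 7 392
225 top 4 bot 11 370
240 top 1 bot 10 256
257 top 0 bot 10 257
275 top 0 bot 9 363
290 top 3 bot 9 253
```

```bash
python3 -m crank '[{"offset":[0.002,-0.004,0.001],"spin":0},{"offset":[0.006,-0.012,0.005],"spin":0},{"offset":[0.012,-0.024,0.03],"spin":0},{"offset":[0.012,-0.024,0.06],"spin":0},{"offset":[0.012,-0.024,0.09],"spin":0},{"offset":[0.012,-0.024,0.12],"spin":0},{"offset":[0.012,-0.024,0.13],"spin":0},{"offset":[0.012,-0.024,0.13],"spin":0}]'
python3 g.py w16
cat > lv.py <<'E'
from w import *
from scipy.optimize import least_squares
import sys
# silhouettes of cover edge: fit 3D tilted circle is overkill; fit rim outer circle z145 and cover top circle, z free by radius
n=sys.argv[1];s,p=wshot();save(p,n);pickle.dump(p,open(n+'.pkl','wb'))
h=cv2.cvtColor(p['pixels'],cv2.COLOR_RGB2HSV).astype(int);g=(h[...,0]>60)&(h[...,0]<90)&(h[...,1]>90)
C0=wproj(p,[539,-74,149]);O=[];I=[]
for t in np.radians(np.arange(0,360,3)):
    rr=np.arange(30,260,.5);u=(C0[0]+rr*np.cos(t)).round().astype(int);v=(C0[1]+rr*np.sin(t)).round().astype(int)
    ok=(u>=0)&(u<512)&(v>=0)&(v<384);gg=np.where(g[v[ok],u[ok]])[0]
    if len(gg)<6: continue
    a=gg[0];e=a
    for k in gg:
        if k-e<=3: e=k
    if e+6>=ok.sum(): continue
    I.append((C0[0]+rr[a]*np.cos(t),C0[1]+rr[a]*np.sin(t)));O.append((C0[0]+rr[e]*np.cos(t),C0[1]+rr[e]*np.sin(t)))
def f(pts,z,R): 
    P=np.array([wz(p,*q,z)[:2] for q in pts]);return least_squares(lambda q:np.hypot(*(P-q[:2]).T)-q[2],[540,-74,R],loss='soft_l1',f_scale=1)
o=f(O,145,90);print(len(O),'rim@145',np.round(o.x,1),np.abs(o.fun).mean().round(2))
for z in(149,155): i=f(I,z,80);print('cover@',z,np.round(i.x,1),np.abs(i.fun).mean().round(2),'diff',np.round(i.x[:2]-o.x[:2],1))
im=cv2.imread('pics/'+n+'.png');x,y=int(C0[0]),int(C0[1]);b=im[max(0,y-130):y+130,max(0,x-150):x+150];cv2.imwrite('pics/'+n+'b.png',cv2.resize(b,None,fx=2.2,fy=2.2,interpolation=2))
E
python3 lv.py w17
```

```text
clock: 22.53
eef_pos: [583.3, -162.3, 281.4]
eef_rot: [3.136, 0.007, 2.04]
wrist_force: [0.2, -0.0, -0.9]
finger_gap: 94.2
a 405.3993619691523 lat 449.71493948560953 z 281.3717167582934 [ 0.2 -0.  -0.9]
cover 183 333 22 169 0.65
235 [(np.float64(234.1), np.float64(426.2)), (np.float64(382.4), np.float64(426.7))]
257 [(np.float64(229.7), np.float64(448.6)), (np.float64(385.5), np.float64(449.6))]
280 [(np.float64(232.6), np.float64(472.1)), (np.float64(382.2), np.float64(473.6))]
pot_rim 165 349 14 178 0.63
100 174 8 4 339
115 177 7 4 336
130 182 8 4 330
225 top 8 bot 0 170
240 top 6 bot 1 370
257 top 6 bot 0 177
275 top 6 bot 1 375
290 top 6 bot 0 170
120 rim@145 [538.7 -74.9  88. ] 0.44
cover@ 149 [540.4 -74.3  81. ] 0.33 diff [1.7 0.6]
cover@ 155 [540.5 -74.7  79.4] 0.32 diff [1.8 0.2]
```

Run:
```python
from h import *
p=manip.camera('scene');save(p,'s17');a=cv2.imread('pics/s17.png')[150:215,175:265]
b=cv2.imread('pics/w17b.png');b=cv2.resize(b,None,fx=.72,fy=.72);t=manip.camera('scene');
s=cv2.imread('pics/s17.png')[160:260,310:390]
r=np.vstack([cv2.resize(a,(420,303),interpolation=2),cv2.resize(s,(240,297),interpolation=2) if 0 else cv2.copyMakeBorder(cv2.resize(s,(236,295),interpolation=2),0,0,0,184,0)])
w=380;b=cv2.resize(cv2.imread('pics/w17.png')[0:190,150:360],(380,344),interpolation=2)
b=cv2.copyMakeBorder(b,0,r.shape[0]-344,0,0,0)
cv2.imwrite('pics/comb.png',np.hstack([r,b]))
```

```text
(no output)
```

View pics/comb.png

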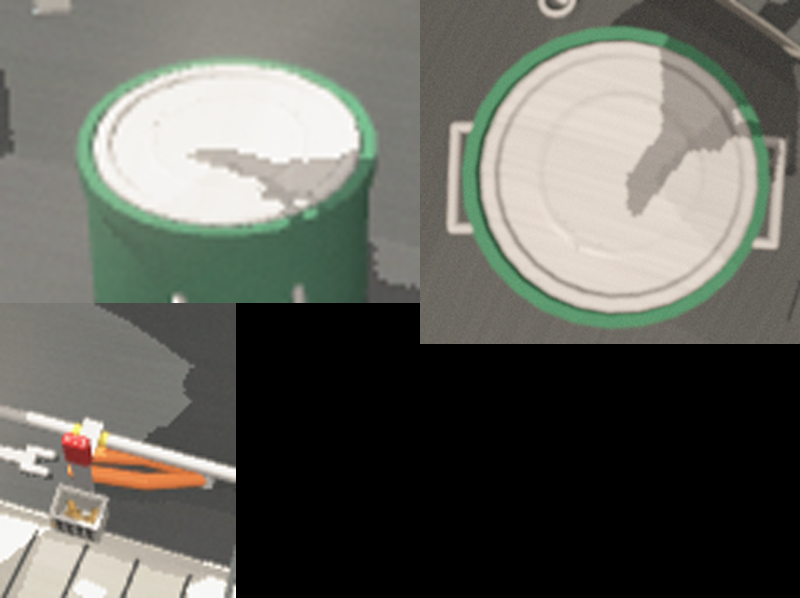

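```bash
python3 -m crank '[{"offset":[-0.009,0.017,-0.01],"spin":0},{"offset":[-0.018,0.034,-0.03],"spin":0},{"offset":[-0.018,0.034,-0.06],"spin":0},{"offset":[-0.018,0.034,-0.085],"spin":0},{"offset":[-0.018,0.034,-0.105],"spin":0},{"offset":[-0.018,0.034,-0.115],"spin":0},{"offset":[-0.018,0.034,-0.12],"spin":0},{"offset":[-0.018,0.034,-0.12],"spin":0}]' 0 10
python3 -m crank '[{"offset":[0,0,-0.001],"spin":0},{"offset":[0,0,-0.002],"spin":0},{"offset":[0,0,-0.003],"spin":0},{"offset":[0,0,-0.004],"spin":0},{"offset":[0,0,-0.005],"spin":0},{"offset":[0,0,-0.006],"spin":0},{"offset":[0,0,-0.007],"spin":0},{"offset":[0,0,-0.007],"spin":0}]'
```

```text
clock: 23.5
eef_pos: [564.1, -127.6, 156.6]
eef_rot: [3.141, 0.001, 2.04]
wrist_force: [0.7, 1.0, 0.1]
finger_gap: 44.2
clock: 24.17
eef_pos: [564.1, -127.5, 149.4]
eef_rot: [3.141, 0.001, 2.04]
wrist_force: [-0.3, 0.1, -0.2]
finger_gap: 0.7
```

```bash
python3 -m crank '[{"offset":[0,0,-0.0005],"spin":0},{"offset":[0,0,-0.001],"spin":0},{"offset":[0,0,-0.001],"spin":0},{"offset":[0,0,-0.0015],"spin":0},{"offset":[0,0,-0.0015],"spin":0},{"offset":[0,0,-0.002],"spin":0},{"offset":[0,0,-0.002],"spin":0},{"offset":[0,0,-0.002],"spin":0}]'
```

```text
clock: 24.83
eef_pos: [564.2, -127.6, 149.2]
eef_rot: [3.14, 0.002, 2.04]
wrist_force: [-7.5, 1.9, 15.4]
finger_gap: 0.7
```

```bash
python3 -m crank '[{"offset":[0,0,0.012],"spin":0},{"offset":[0,0,0.025],"spin":0},{"offset":[-0.013,0.026,0.025],"spin":0},{"offset":[-0.027,0.053,0.025],"spin":0},{"offset":[-0.04,0.08,0.025],"spin":0},{"offset":[-0.0535,0.107,0.02],"spin":0},{"offset":[-0.0535,0.107,0.01],"spin":0},{"offset":[-0.0535,0.107,0.005],"spin":0}]'
python3 -m crank '[{"offset":[0,0,-0.001],"spin":0},{"offset":[0,0,-0.002],"spin":0},{"offset":[0,0,-0.003],"spin":0},{"offset":[0,0,-0.004],"spin":0},{"offset":[0,0,-0.005],"spin":0},{"offset":[0,0,-0.005],"spin":0},{"offset":[0,0,-0.006],"spin":0},{"offset":[0,0,-0.006],"spin":0}]'
```

```text
clock: 25.5
eef_pos: [510.3, -19.7, 153.7]
eef_rot: [3.14, 0.002, 2.042]
wrist_force: [0.7, -0.4, -0.5]
finger_gap: 0.3
clock: 26.17
eef_pos: [510.7, -20.2, 149.2]
eef_rot: [3.139, 0.003, 2.042]
wrist_force: [-6.1, -1.6, 15.5]
finger_gap: 0.8
```

Both sides measure 149.2 mm, so the cover is level along the slide direction. Next I'll retreat and run a last numeric check.

```bash
python3 -m crank '[{"offset":[0,0,0.01],"spin":0},{"offset":[0,0,0.03],"spin":0},{"offset":[0,0,0.06],"spin":0},{"offset":[0.01,-0.03,0.09],"spin":0},{"offset":[0.02,-0.06,0.12],"spin":0},{"offset":[0.04,-0.095,0.13],"spin":0},{"offset":[0.06,-0.125,0.13],"spin":0},{"offset":[0.073,-0.142,0.132],"spin":0}]'
python3 -m crank '[{"offset":[0,0,0],"spin":0},{"offset":[0,0,0],"spin":0},{"offset":[0,0,0],"spin":0},{"offset":[0,0,0],"spin":0},{"offset":[0,0,0],"spin":0},{"offset":[0,0,0],"spin":0},{"offset":[0,0,0],"spin":0},{"offset":[0,0,0],"spin":0}]'
python3 lv.py w18
python3 - <<'E'
from h import *
c=manip.camera('scene');print([(n,np.round(manip.search_frame(c,n)[0]['location'])) for n in('basket','cover') if manip.search_frame(c,n)])
a=cv2.imread('pics/s6.png').astype(int);b=c['pixels'][...,::-1].astype(int);print('change near basket',np.abs(a-b)[190:260,310:380].mean())
E
```

```text
clock: 26.83
eef_pos: [584.7, -165.8, 282.1]
eef_rot: [3.138, 0.005, 2.039]
wrist_force: [-0.0, -0.1, -1.3]
finger_gap: 0.5
clock: 27.5
eef_pos: [584.6, -165.4, 282.3]
eef_rot: [3.138, 0.005, 2.04]
wrist_force: [0.0, 1.0, 0.2]
finger_gap: 0.7
120 rim@145 [538.7 -74.8  88. ] 0.42
cover@ 149 [540.4 -74.4  81. ] 0.34 diff [1.7 0.5]
cover@ 155 [540.6 -74.8  79.5] 0.33 diff [1.9 0. ]
[('basket', array([615., 266., 123.])), ('cover', array([548., -74., 146.]))]
change near basket 22.367551020408165
```

Run:
```python
from h import *
c=manip.camera('scene');a=cv2.imread('pics/s17.png').astype(int);b=c['pixels'][...,::-1].astype(int);print('vs s17',np.abs(a-b)[190:260,310:380].mean())
manip.sign_off()
```

```text
vs s17 1.2651700680272109
the job is handed in; nothing more can be done
```

I lifted the basket out and hung it by its hook on the rack's bar at the yellow band. I then slid the cover across the rim with both fingers until it dropped into its seat. The job was handed in at about 28 s of the 64 s; sign-off gives no verdict.

**Cover:** touching its top with the fingertips met contact at z = 149.2 mm on both the leading and trailing sides, where 149 is expected. So it lies level along the slide direction; I did not touch-test it crosswise. In the wrist camera its centre is about 1.8 mm from the pot's axis, within the 5 mm allowed. The fitted circles came out 1–2 mm off their true radii, so that figure is approximate.

**Basket:** it hung on the band when I last viewed it, and the final picture there was unchanged from that one apart from noise. An earlier comparison showed a large change near the basket. I put that down to the arm standing over the rack in the older picture, but did not confirm it.

**Slips along the way:**
- My first push passed just over the cover's top, because the tool was 6 mm higher than commanded. I backed off, lowered it and pushed again.
- The cover then stopped at about 7 N, roughly 2 mm off to the side. Moving the fingers over by that much let it drop in.
- The two fingertip touches on the cover pressed with about 16–17 N.

I did not measure how far the pot moved. The position fits scatter by several millimetres but show no shift near 30 mm. I kept the moves clear of the tools and parts on the bench, and did not measure them again at the end.

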